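# Pack the hexagonal laundry tubs in the tray

## Task

On the laundry counter, pick out the four hexagonal tubs and put each one upright into the grey tray on the spot of its lid's colour, turned so that its sides line up with the spot. They should stand packed together honeycomb fashion, flat side to flat side, with only a few millimetres between neighbours. Leave the round tubs where they are, and let go of everything at the end.

Things in the scene. Friction and masses are not known exactly. Their poses are not given: they have to be found in the camera images.
- hex_red: Loose hexagonal tub, white body, red lid: 56 mm across flats (64.7 mm across corners), 50 mm tall, sides straight and vertical, rigid, about 0.15 kg. Origin: centre of its underside; z up; outward normals of its six flat sides at 0, 60, 120.. degrees from its x axis. Starts upright on a black 4 mm thick mat, at least 28 mm clear of other tubs.
- hex_yellow: Loose hexagonal tub, white body, yellow lid: 56 mm across flats (64.7 mm across corners), 50 mm tall, sides straight and vertical, rigid, about 0.15 kg. Origin: centre of its underside; z up; outward normals of its six flat sides at 0, 60, 120.. degrees from its x axis. Starts upright on a black 4 mm thick mat, at least 28 mm clear of other tubs.
- hex_blue: Loose hexagonal tub, white body, blue lid: 56 mm across flats (64.7 mm across corners), 50 mm tall, sides straight and vertical, rigid, about 0.15 kg. Origin: centre of its underside; z up; outward normals of its six flat sides at 0, 60, 120.. degrees from its x axis. Starts upright on a black 4 mm thick mat, at least 28 mm clear of other tubs.
- hex_green: Loose hexagonal tub, white body, green lid: 56 mm across flats (64.7 mm across corners), 50 mm tall, sides straight and vertical, rigid, about 0.15 kg. Origin: centre of its underside; z up; outward normals of its six flat sides at 0, 60, 120.. degrees from its x axis. Starts upright on a black 4 mm thick mat, at least 28 mm clear of other tubs.
- spot_red: Red hexagonal spot, 54 mm across flats, on the floor of the grey tray: the red-lidded hexagonal tub's place. A flat printed mark. Origin: its centre, on the tray floor where tubs stand (5 mm above the counter); z up; flat sides face its x axis and every 60 degrees. The grey tray is fixed, 205 x 180 mm outside, walls 5 mm thick, rim 9 mm above its floor, the spots in its middle.
- spot_yellow: Yellow hexagonal spot, 54 mm across flats, on the floor of the grey tray: the yellow-lidded hexagonal tub's place. A flat printed mark. Origin: its centre, on the tray floor where tubs stand (5 mm above the counter); z up; flat sides face its x axis and every 60 degrees. The four spots form a close-packed rhombus: neighbours 58 mm centre to centre, its two ends 100 mm apart.
- spot_blue: Blue hexagonal spot, 54 mm across flats, on the floor of the grey tray: the blue-lidded hexagonal tub's place. A flat printed mark. Origin: its centre, on the tray floor where tubs stand (5 mm above the counter); z up; flat sides face its x axis and every 60 degrees. Which colour has which of the four places in the rhombus varies; all spots have the same yaw (modulo 60 degrees).
- spot_green: Green hexagonal spot, 54 mm across flats, on the floor of the grey tray: the green-lidded hexagonal tub's place. A flat printed mark. Origin: its centre, on the tray floor where tubs stand (5 mm above the counter); z up; flat sides face its x axis and every 60 degrees. Tubs set exactly on their spots stand with 2 mm gaps to their neighbours, flat side to flat side.
- round_red: Round tub with a white body and a round red lid with a white dot in its middle, 58 mm diameter, 50 mm tall, 0.15 kg, loose, standing on the black mat among the hexagonal ones. Not part of the job. Origin: centre of its underside, z up.
- round_blue: Round tub with a white body and a round blue lid with a white dot in its middle, 58 mm diameter, 50 mm tall, 0.15 kg, loose, standing on the black mat among the hexagonal ones. Not part of the job. Origin: centre of its underside, z up.

How it is judged:
At the end, for the whole second after the job is handed in: Each hexagonal tub stands upright on the tray floor (5 mm), centre within 10 mm of the spot of its lid colour, sides within 0.2 rad of the spot's (any of six ways round); the five neighbouring pairs under 64 mm centre to centre (gaps under 8 mm); all at rest and released (horizontal distance between hex_red and spot_red below 0.01 m and z of hex_red in the frame of spot_red between -0.005 and 0.005 m and angle between each of hex_red, hex_yellow, hex_blue, hex_green's own z axis and vertical below 0.08 rad and (angle between the x axis of hex_red and the x axis of spot_red, either way round below 0.2 rad or angle between the x axis of hex_red and the x axis of spot_red, either way round between 0.8472 and 1.2472 rad) and linear speed of each of hex_red, hex_yellow, hex_blue, hex_green below 0.02 m/s and angular speed of each of hex_red, hex_yellow, hex_blue, hex_green below 0.2 rad/s and horizontal distance between hex_yellow and spot_yellow below 0.01 m and z of hex_yellow in the frame of spot_yellow between -0.005 and 0.005 m and (angle between the x axis of hex_yellow and the x axis of spot_yellow, either way round below 0.2 rad or angle between the x axis of hex_yellow and the x axis of spot_yellow, either way round between 0.8472 and 1.2472 rad) and horizontal distance between hex_blue and spot_blue below 0.01 m and z of hex_blue in the frame of spot_blue between -0.005 and 0.005 m and (angle between the x axis of hex_blue and the x axis of spot_blue, either way round below 0.2 rad or angle between the x axis of hex_blue and the x axis of spot_blue, either way round between 0.8472 and 1.2472 rad) and horizontal distance between hex_green and spot_green below 0.01 m and z of hex_green in the frame of spot_green between -0.005 and 0.005 m and (angle between the x axis of hex_green and the x axis of spot_green, either way round below 0.2 rad or angle between the x axis of hex_green and the x axis of spot_green, either way round between 0.8472 and 1.2472 rad) and ((horizontal distance between each of hex_red, hex_yellow and hex_blue below 0.064 m and horizontal distance between each of hex_red, hex_yellow, hex_blue and hex_green below 0.064 m) or (horizontal distance between hex_red and hex_yellow below 0.064 m and horizontal distance between each of hex_red, hex_yellow, hex_blue and hex_green below 0.064 m and horizontal distance between hex_yellow and hex_blue below 0.064 m) or (horizontal distance between hex_red and hex_yellow below 0.064 m and horizontal distance between each of hex_red, hex_yellow and hex_blue below 0.064 m and horizontal distance between each of hex_yellow, hex_blue and hex_green below 0.064 m) or (horizontal distance between hex_red and hex_yellow below 0.064 m and horizontal distance between hex_red and hex_blue below 0.064 m and horizontal distance between each of hex_red, hex_yellow, hex_blue and hex_green below 0.064 m) or (horizontal distance between hex_red and hex_yellow below 0.064 m and horizontal distance between each of hex_red, hex_yellow and hex_blue below 0.064 m and horizontal distance between each of hex_red, hex_blue and hex_green below 0.064 m) or (horizontal distance between hex_red and hex_yellow below 0.064 m and horizontal distance between each of hex_red, hex_yellow and hex_blue below 0.064 m and horizontal distance between each of hex_red, hex_yellow and hex_green below 0.064 m))); the robot touches nothing.
It fails at once if the round red tub is moved more than 20 mm or tipped (distance of round_red from where it was at the start of the episode above 0.02 m or angle between round_red's own z axis and vertical above 0.3 rad).
It fails at once if the round blue tub is moved more than 20 mm or tipped (distance of round_blue from where it was at the start of the episode above 0.02 m or angle between round_blue's own z axis and vertical above 0.3 rad).
It also fails if it takes over 112 s, if anything falls off the work surface, if the arm or the gripper's body presses on something with over 40 N, if the wrist force passes 120 N, or if a joint passes its speed limit or range.

## Robot

A 6-joint arm with a two-finger parallel gripper is mounted at the origin on the work surface. World frame = base frame: x ahead of the robot, y to its left, z up, the work surface at z = 0. Lengths are in m, angles in rad, forces in N, time in s.
With the tool pointing down it reaches from about 0.25 to 0.725 m from the base axis. Payload 4 kg.
Tool frame: the origin (TCP) lies midway between the tips of the shut fingers; the grasp point (between the pads) lies 19 mm behind it; z points along the fingers, y is the line along which they close (so a half turn about z gives the same grasp; the last joint's range is limited). The gripper opens to 85 mm and grips with 20 to 120 N. Pads are 22 mm wide; open, the fingers measure 114 mm over their backs; the gripper's body (76 mm by 85 mm) begins 54 mm behind the grasp point. The pads swing forward as they close: fully open they stand 13 mm farther back than shut.
Start: joints at [-1.293, 0.241, 0.005, 1.335, 0, 1.571], TCP at [0.137, -0.481, 0.231] pointing down, gripper open.
Joint ranges: [-2.72, 2.72], [-1.05, 1.87], [-1.09, 1.28], [-1.99, 2.15], [-1.42, 1.44], [-3.14, 3.14]. Speed limits (rad/s): [2.79, 2.79, 3.14, 3.14, 3.14, 3.14].

## Interface

Orientations are given as a unit quaternion [x, y, z, w].
In Python, from workcell import get_obs, camera, job_done, silhouettes gives the robot as it stands. The module is installed in compiled form; this text tells all that it offers.
- The arm moves only by the tool drive_tool, never from a script. Its argument "increments" is a list of rows, each a list of 3 entries, a list of its own where there are three numbers: the shift along the world's x, y, z in mm, then the turn, a rotation vector about the world's x, y, z in degrees, then the opening, from 0 (shut) to 1 (fully open). A call has 1 to 8 rows; each row shifts and turns the commanded pose from where the row before left it; what a row does not reach is not made up. A row lasts 1/12 s, in which the tool goes at most 41.7 mm and 7.16 degrees, less where a joint would pass 70% of its speed; a pose out of reach is approached as far as the arm can. A call is refused whole if a number of a shift passes 41.7 or a number of a turn 7.16, either way. A call with a gripper value outside its range is refused whole. The fingers move at their own pace and stop on an object; the grip force is fixed at half the most. Time passes only in rows, so rows that do not move let the fingers close. It gives the time, the measured TCP pose, the force, the opening and the grip force at its end, in the units of the state.
- get_obs(): the state, without advancing time (a new reading comes with each control period).
- camera(name): name is "scene" or "top" or "wrist"; returns a dict with "image" (400x640x3 uint8, red, green, blue), "K" (3x3 intrinsics, pixels), "k1" (the pictures are not rectified: a ray, as slopes to the right and down, at radius r is drawn at 1 + k1 r^2 times it, then the intrinsics apply), "view" (4x4, takes a point from world to camera coordinates). Camera axes: x right, y down, z forward; pixel columns grow to the right and rows downward; lengths in m; the calibration is good to about 2 mm. A picture is of the moment at which its call begins. There is no depth.
- job_done(): hands the job in; it is judged then, once.
Trained networks look in a picture, given as the dict that the camera call returned (one of the last four; its "shot" number tells which), for a name from the list of things; names that differ only in an ending like _2 or _b are one class to them, and where a whole thing is asked for, a point or a joint stands for the part that bears it (a point fixed in the world has none). Each returns a list of dicts, best first, with "conf" (0 to 1); they miss things now and then, are a little off and sometimes report something else, mostly with a low value. They report only what shows in the picture. A call takes as long as a camera call.
- silhouettes(query, picture): "region" (400x640 bool, what is visible of it) and "bbox" ([left, top, right, bottom] in pixels, round what is visible of it).
The state is a dict: "clock": time; "joint_pos": joint angles; "joint_vel": joint speeds; "tau": joint torques, N m; "eef_pos": TCP position; "tool_rot": TCP orientation; "ft_force": force on the tool from outside, world axes, zero at the start; "ft_torque": the same for the moment, N m; "grip_width": finger opening in m; "grasp_force": force on a finger pad.
Only numpy, scipy, OpenCV 4.12 (cv2) and the standard library are available. Lean on these libraries where they do the work, as an engineer would, in place of code of your own. Each camera call takes 0.05 s, during which the arm holds its last target. There are 200 camera calls.

## Working session

There is one attempt and no reset: what is moved stays moved. The work goes in short steps, Python scripts to look and compute and a tool call to move; the robot and the scene stay as the last step left them, time stands still between calls to the robot, and variables do not carry over. Pictures are saved under pics/ and viewed, at most 14 in all, crops included, and the job is handed in when it is done.

Besides the shell and the picture viewer there is one more tool, called as name([rows], argument=value, ...), one row to a line, values as JSON. drive_tool: Moves the arm, as the interface text tells. Its arguments: {"type":"object","properties":{"increments":{"type":"array"}},"required":["increments"]}

```bash
mkdir -p pics; cat > h.py <<'E'
import numpy as np, cv2
from workcell import *
N=['hex_red','hex_yellow','hex_blue','hex_green','spot_red','spot_yellow','spot_blue','spot_green','round_red','round_blue']
def ray(c,px):
    K=c['K'];V=c['view'];p=np.atleast_2d(px).astype(float)
    d=np.c_[(p[:,0]-K[0,2])/K[0,0],(p[:,1]-K[1,2])/K[1,1]];u=d.copy()
    for _ in range(20): u=d/(1+c['k1']*(u**2).sum(1,keepdims=True))
    R=V[:3,:3];return -R.T@V[:3,3],np.c_[u,np.ones(len(u))]@R
def toz(c,px,z):
    o,d=ray(c,px);return (o+d*((z-o[2])/d[:,2])[:,None])[:,:2]
def save(c,n): cv2.imwrite(f'pics/{n}.png',c['image'][:,:,::-1])
E
python3 - <<'E'
from h import *
for n in ['top','scene','wrist']:
    c=camera(n);save(c,n+'0')
    o,_=ray(c,[[320,200]]);print(n,o.round(3),c['k1'],c['K'][0,0])
    for q in N:
        for r in silhouettes(q,c)[:2]:
            m=r['region'];ys,xs=np.nonzero(m);print(q,round(r['conf'],2),r['bbox'],m.sum(),toz(c,[[xs.mean(),ys.mean()]],.005 if 'spot' in q else .054).round(3))
print(get_obs())
a=np.hstack([cv2.imread(f'pics/{n}0.png') for n in ['top','scene']]);cv2.imwrite('pics/both.png',cv2.resize(np.vstack([cv2.imread('pics/top0.png')]),(800,500)))
E
```

```text
top [ 0.415 -0.007  1.174] -0.11747863663586273 446.45114745975553
hex_red 0.79 [218.1, 209.1, 245.2, 229.9] 486 [[0.458 0.2  ]]
hex_yellow 0.91 [211.6, 165.9, 236.0, 191.3] 470 [[0.565 0.222]]
hex_blue 0.72 [257.6, 160.0, 276.6, 185.2] 433 [[0.582 0.11 ]]
hex_blue 0.72 [174.5, 215.8, 202.4, 239.2] 507 [[0.44  0.302]]
hex_green 0.81 [174.7, 216.2, 198.1, 238.0] 476 [[0.439 0.302]]
spot_red 0.53 [370.3, 182.6, 388.8, 205.2] 355 [[ 0.541 -0.188]]
spot_blue 0.7 [381.8, 166.0, 401.0, 183.9] 280 [[ 0.594 -0.21 ]]
spot_blue 0.3 [384.6, 202.3, 404.5, 223.9] 341 [[ 0.495 -0.221]]
spot_green 0.6 [386.0, 203.5, 404.5, 224.1] 323 [[ 0.495 -0.222]]
round_red 0.73 [259.3, 205.6, 281.0, 222.1] 440 [[0.48  0.098]]
round_blue 0.84 [167.1, 172.6, 198.0, 195.4] 472 [[0.542 0.322]]
scene [1.311 0.047 0.584] 0.019973255505990876 382.8419202722986
hex_red 0.89 [386.1, 165.2, 409.5, 199.4] 507 [[0.498 0.195]]
hex_yellow 0.79 [398.2, 192.0, 427.1, 222.4] 675 [[0.604 0.219]]
hex_blue 0.98 [351.7, 190.1, 383.2, 227.3] 790 [[0.617 0.111]]
hex_blue 0.53 [384.1, 163.2, 410.0, 200.8] 586 [[0.499 0.195]]
hex_gree
[... 716 characters left out ...]
clock': 1.65, 'joint_pos': array([-1.29300244e+00,  2.40627177e-01,  4.98037486e-03,  1.33519269e+00,
       -2.99234436e-05,  1.57080278e+00]), 'joint_vel': array([ 0.00204425,  0.00170258,  0.0004338 , -0.00040134,  0.00062204,
        0.00058293]), 'tau': array([-4.95809982e-04, -3.72198451e+01,  2.52683955e+01,  1.27021598e-03,
       -3.61158800e-05, -5.31986061e-06]), 'eef_pos': array([ 0.13710662, -0.48082674,  0.23128537]), 'tool_rot': array([ 9.90369764e-01,  1.38447573e-01, -1.78055170e-05, -1.93010581e-05]), 'ft_force': array([-0.57839866, -0.11589232,  0.1218805 ]), 'ft_torque': array([-0.02394908,  0.01452716,  0.04456776]), 'grasp_force': 0.0, 'grip_width': 0.08547022852028023}
```

View pics/both.png

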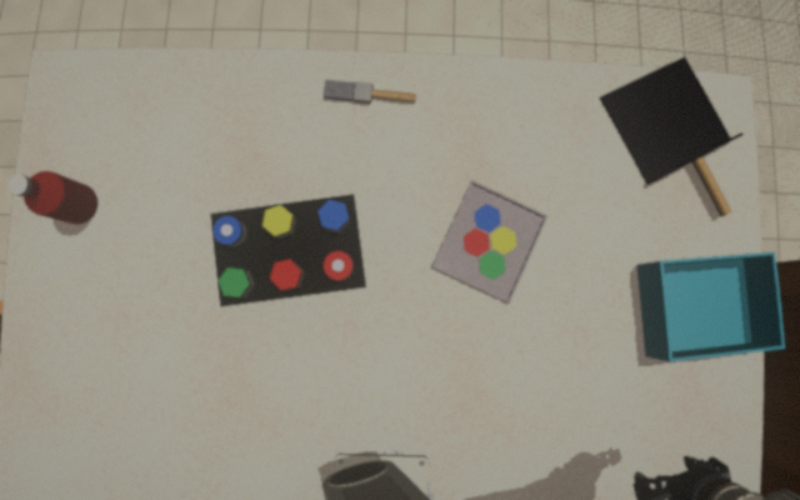

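View pics/scene0.png

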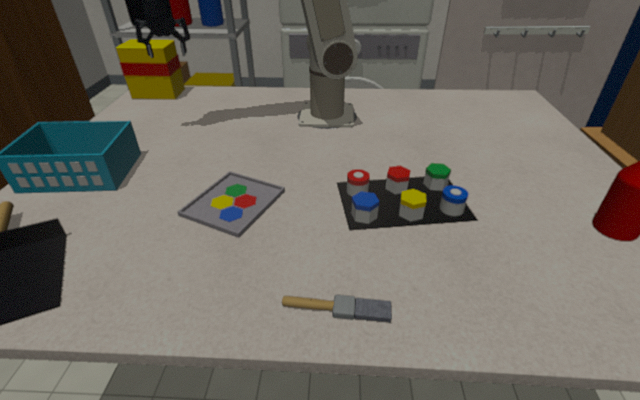

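The top view shows the mat on the left and the tray on the right. In 800-px coordinates, the hexagonal tubs are green (233,283), red (286,275), yellow (278,221) and blue (333,215). The round tubs are at (227,230) and (338,266). The spots are blue (488,217), red (476,242), yellow (503,240) and green (492,264), so red and yellow are the middle pair. Next I'll measure up close, starting with the tray.

drive_tool([
  [[34, 17, 6], [0, 0, 6.2], 0.8],
  [[34, 17, 6], [0, 0, 6.2], 0.8],
  [[34, 17, 6], [0, 0, 6.2], 0.8],
  [[34, 17, 6], [0, 0, 6.2], 0.8],
  [[34, 17, 6], [0, 0, 6.2], 0.8],
  [[34, 17, 6], [0, 0, 6.2], 0.8],
  [[34, 17, 6], [0, 0, 6.2], 0.8],
  [[34, 17, 6], [0, 0, 6.2], 0.8],
])

```text
clock: 2.32
eef_pos: [0.4106, -0.3437, 0.2798]
tool_rot: [0.839, 0.543, -0.0, 0.0]
ft_force: [0.3, -1.0, 0.7]
grip_width: 0.0683
grasp_force: 0.0
```

drive_tool([
  [[34, 17, 6], [0, 0, 6.2], 0.8],
  [[34, 17, 6], [0, 0, 6.2], 0.8],
  [[34, 17, 6], [0, 0, 6.2], 0.8],
  [[34, 17, 6], [0, 0, 6.2], 0.8],
  [[0, 0, 0], [0, 0, 0], 0.8],
  [[0, 0, 0], [0, 0, 0], 0.8],
  [[0, 0, 0], [0, 0, 0], 0.8],
])

```text
clock: 2.9
eef_pos: [0.5449, -0.2767, 0.3027]
tool_rot: [0.705, 0.709, -0.0, -0.001]
ft_force: [0.6, -0.0, -1.3]
grip_width: 0.0681
grasp_force: 0.0
```

```bash
cat > look.py <<'E'
import sys
from h import *
name,names=sys.argv[1],sys.argv[2].split(',')
c=camera('wrist');save(c,name);o=get_obs()
print(o['clock'],o['eef_pos'].round(4),o['tool_rot'].round(4),o['joint_pos'].round(2),o['grip_width'])
print(c['view'].round(3))
for q in names:
    for r in silhouettes(q,c)[:2]:
        ys,xs=np.nonzero(r['region']);print(q,round(r['conf'],2),r['bbox'],toz(c,[[xs.mean(),ys.mean()]],.005 if 'spot' in q else .054).round(4))
np.savez('pics/'+name,image=c['image'],K=c['K'],k1=c['k1'],view=c['view'])
E
python3 look.py tray1 spot_red,spot_yellow,spot_blue,spot_green
```

```text
2.95 [ 0.5444 -0.2771  0.303 ] [ 7.055e-01  7.087e-01 -3.000e-04 -4.000e-04] [-0.47  0.46  0.51  1.62 -0.    1.1 ] 0.06830259247958088
[[ 1.     0.005 -0.    -0.543]
 [ 0.005 -0.966  0.259 -0.324]
 [ 0.001 -0.259 -0.966  0.376]
 [ 0.     0.     0.     1.   ]]
spot_red 0.72 [295.2, 70.7, 339.2, 116.0] [[ 0.5425 -0.1869]]
spot_yellow 0.84 [301.5, 116.3, 344.8, 155.2] [[ 0.549  -0.2448]]
spot_blue 0.94 [336.7, 86.9, 378.9, 130.8] [[ 0.5957 -0.2103]]
spot_green 0.82 [259.9, 93.8, 306.5, 141.7] [[ 0.4957 -0.2217]]
```

View pics/tray1.png

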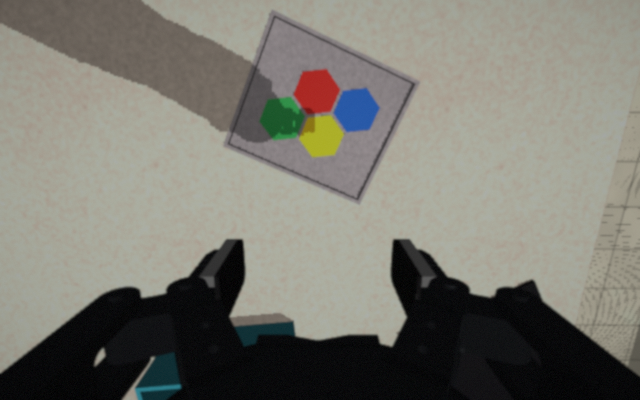

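The wrist view shows red (317,92), blue (357,110), green (283,117) and yellow (322,136). Spacings come out at 58 and 100 mm as they should, and positions at z=5 mm agree with the other two cameras. Now to the mat.

drive_tool([
  [[-3, 37, 5], [0, 0, 0], 0.8],
  [[-3, 37, 5], [0, 0, 0], 0.8],
  [[-3, 37, 5], [0, 0, 0], 0.8],
  [[-3, 37, 5], [0, 0, 0], 0.8],
  [[-3, 37, 5], [0, 0, 0], 0.8],
  [[-3, 37, 5], [0, 0, 0], 0.8],
  [[-3, 37, 5], [0, 0, 0], 0.8],
  [[-3, 37, 5], [0, 0, 0], 0.8],
])

```text
clock: 3.82
eef_pos: [0.5202, 0.02, 0.3441]
tool_rot: [0.706, 0.708, 0.0, 0.0]
ft_force: [0.7, -0.3, 0.5]
grip_width: 0.0681
grasp_force: 0.0
```

drive_tool([
  [[-3, 37, 5], [0, 0, 0], 0.8],
  [[-3, 37, 5], [0, 0, 0], 0.8],
  [[-3, 37, 5], [0, 0, 0], 0.8],
  [[-3, 37, 5], [0, 0, 0], 0.8],
  [[0, 0, 0], [0, 0, 0], 0.8],
  [[0, 0, 0], [0, 0, 0], 0.8],
  [[0, 0, 0], [0, 0, 0], 0.8],
])

```text
clock: 4.4
eef_pos: [0.5089, 0.1665, 0.3634]
tool_rot: [0.705, 0.709, -0.0, 0.0]
ft_force: [-0.0, 0.3, 0.4]
grip_width: 0.0687
grasp_force: 0.0
```

```bash
python3 look.py mat1 hex_red,hex_yellow,hex_blue,hex_green,round_red,round_blue
cat > lids.py <<'E'
import sys
from h import *
# lid outline by colour: fit centre+yaw of a 56 mm hexagon at height z
def lids(name,z=.054,show=True):
    c=dict(np.load(f'pics/{name}.npz'));im=c['image'];hsv=cv2.cvtColor(im,cv2.COLOR_RGB2HSV)
    R={'red':[(0,8),(172,180)],'yellow':[(22,34)],'blue':[(105,125)],'green':[(45,85)]};out={}
    for q,rs in R.items():
        m=sum(((hsv[...,0]>=a)&(hsv[...,0]<=b)) for a,b in rs).astype(bool)&(hsv[...,1]>110)&(hsv[...,2]>40)
        for k in cv2.findContours(m.astype(np.uint8),cv2.RETR_EXTERNAL,cv2.CHAIN_APPROX_NONE)[0]:
            if cv2.contourArea(k)<300: continue
            # grow by half a pixel about the centre: contour runs through pixel centres
            p=k[:,0].astype(float);ctr=p.mean(0);p+= .5*(p-ctr)/np.linalg.norm(p-ctr,axis=1)[:,None]
            w=toz(c,p,z);hull=cv2.convexHull(w.astype(np.float32));M=cv2.moments(hull);ce=np.array([M['m10'],M['m01']])/M['m00']
            h=hull[:,0]-ce;best=[]
            for a in np.arange(0,60,.5):
                n=np.radians(a+60*np.arange(6));s=(h@np.c_[np.cos(n),np.sin(n)].T).max(0);best.append((s.mean(),a,s))
            b=min(best,key=lambda t:t[0])
            if b[0]>.04: continue
            spread=max(best,key=lambda t:t[0])[0]/b[0]
            out.setdefault(q,[]).append((ce,b[1]))
            if show: print(q,ce.round(4),'yaw',b[1],'flats mm',round(2e3*b[0],1),'hexness',round(spread,3),'px',ctr.round(0))
    return out
if __name__=='__main__': lids(sys.argv[1],float(sys.argv[2]) if len(sys.argv)>2 else .054)
E
python3 lids.py mat1; python3 lids.py tray1 .005
```

```text
4.45 [0.5091 0.1659 0.3633] [ 7.057e-01  7.085e-01 -2.000e-04  2.000e-04] [ 0.32  0.31  0.43  1.7  -0.    1.88] 0.06872775409122765
[[ 1.     0.005  0.001 -0.51 ]
 [ 0.004 -0.966  0.26   0.089]
 [ 0.002 -0.26  -0.966  0.549]
 [ 0.     0.     0.     1.   ]]
hex_red 0.93 [261.7, 107.1, 306.2, 152.9] [[0.4612 0.2034]]
hex_yellow 0.67 [335.9, 92.2, 386.9, 137.6] [[0.5686 0.2252]]
hex_blue 0.86 [345.2, 170.1, 388.1, 212.8] [[0.5816 0.1156]]
hex_green 0.65 [244.6, 20.2, 293.9, 78.9] [[0.4429 0.3062]]
round_red 0.58 [282.6, 182.2, 323.3, 221.9] [[0.4831 0.1025]]
round_blue 0.9 [323.9, 5.1, 370.5, 61.6] [[0.5447 0.3259]]
red [0.4817 0.0981] yaw 33.0 flats mm 63.3 hexness 1.013 px [299. 203.]
red [0.4601 0.2028] yaw 15.0 flats mm 61.9 hexness 1.107 px [283. 131.]
yellow [0.5696 0.2249] yaw 22.0 flats mm 62.2 hexness 1.102 px [362. 115.]
blue [0.5844 0.1126] yaw 46.0 flats mm 61.2 hexness 1.095 px [368. 194.]
blue [0.5466 0.3277] yaw 30.5 flats mm 62.1 hexness 1.01 px [347.  33.]
green [0.4408 0.3078] yaw 55.0 flats mm 60.6 hexness 1.11 px [266.  50.]
red [ 0.5423 -0.1871] yaw 36.0 flats mm 55.2 hexness 1.116 px [316.  91.]
yellow [ 0.5488 -0.245 ] yaw 36.5 flats mm 55.3 hexness 1.118 px [321. 135.]
blue [ 0.5958 -0.2104] yaw 36.5 flats mm 54.8 hexness 1.118 px [356. 110.]
green [ 0.4954 -0.2221] yaw 36.5 flats mm 53.9 hexness 1.117 px [282. 118.]
```

View pics/mat1.png

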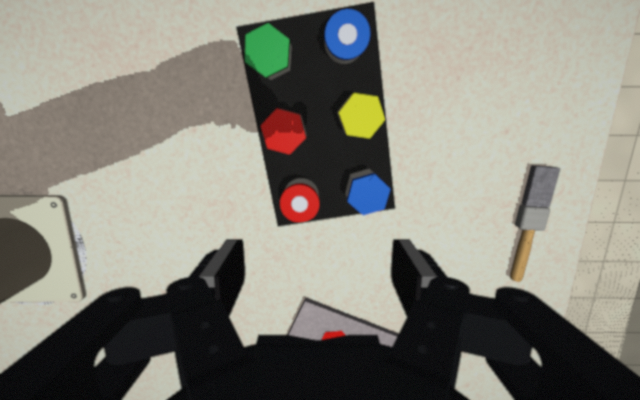

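The mat picture shows the hexagonal tubs at green (267,50), red (284,131), yellow (362,115) and blue (369,194), and round tubs with white dots at (347,34) and (299,203). The flats read 61–62 mm instead of 56, so I'll triangulate the lid heights and check for coloured lid sides before moving on.

```bash
python3 - <<'E'
from h import *
from lids import lids
import itertools
w=dict(np.load('pics/mat1.npz'));cs={'w':w}
for n in ['top','scene']:
    c=camera(n);cs[n]=c;np.savez('pics/'+n+'1',image=c['image'],K=c['K'],k1=c['k1'],view=c['view'])
# lid-top pixels only: colour value split (bright part) ; triangulate centroids
seeds={'red':(.460,.203),'yellow':(.5696,.2249),'blue':(.5844,.1126),'green':(.4408,.3078)}
R={'red':[(0,8),(172,180)],'yellow':[(20,36)],'blue':[(105,125)],'green':[(45,85)]}
def proj(c,P):
    v=c['view']@np.r_[P,1];u=v[:2]/v[2];u=u*(1+c['k1']*(u@u));return u*np.diag(c['K'])[:2]+c['K'][:2,2]
for q,s in seeds.items():
    A=np.zeros((3,3));b=np.zeros(3);L=[]
    for n,c in cs.items():
        hsv=cv2.cvtColor(c['image'],cv2.COLOR_RGB2HSV);m=sum(((hsv[...,0]>=a)&(hsv[...,0]<=e)) for a,e in R[q])&(hsv[...,1]>110)
        k,lab,st,ce=cv2.connectedComponentsWithStats(m.astype(np.uint8))
        p=proj(c,[*s,.05]);i=min([i for i in range(1,k) if st[i,4]>40],key=lambda i:np.linalg.norm(ce[i]-p))
        o,d=ray(c,[ce[i]]);d=d[0]/np.linalg.norm(d[0]);P=np.eye(3)-np.outer(d,d);A+=P;b+=P@o;L.append((n,ce[i].round(1),o,d,P))
    X=np.linalg.solve(A,b);print(q,X.round(4),[(l[0],list(l[1]),round(1e3*np.linalg.norm(l[4]@(X-l[2])),1)) for l in L])
im=w['image'][0:230,225:405,::-1];cv2.imwrite('pics/matcrop.png',cv2.resize(im,None,fx=2.6,fy=2.6,interpolation=cv2.INTER_CUBIC))
E
```

```text
red [0.4596 0.2041 0.0449] [('w', [np.float64(282.9), np.float64(131.0)], np.float64(1.2)), ('top', [np.float64(228.2), np.float64(219.3)], np.float64(0.8)), ('scene', [np.float64(398.5), np.float64(173.6)], np.float64(0.5))]
yellow [0.57   0.2213 0.0451] [('w', [np.float64(361.5), np.float64(115.2)], np.float64(4.2)), ('top', [np.float64(227.6), np.float64(176.4)], np.float64(9.4)), ('scene', [np.float64(413.2), np.float64(198.2)], np.float64(5.3))]
blue [0.585  0.1128 0.0475] [('w', [np.float64(368.4), np.float64(193.7)], np.float64(1.4)), ('top', [np.float64(266.2), np.float64(171.6)], np.float64(1.0)), ('scene', [np.float64(365.3), np.float64(200.6)], np.float64(0.7))]Traceback (most recent call last):
  File "<stdin>", line 17, in <module>
ValueError: min() iterable argument is empty
```

Triangulated lid-band heights of 45–48 mm fit a lid top at 54 mm with coloured sides below it, and the xy positions agree to about 2 mm. I'll pick red first: TCP over (0.460, 0.2035), yaw +15°.

drive_tool([
  [[-8.2, 6.2, -40], [0, 0, 2.5], 0.85],
  [[-8.2, 6.2, -40], [0, 0, 2.5], 0.85],
  [[-8.2, 6.2, -40], [0, 0, 2.5], 0.85],
  [[-8.2, 6.2, -40], [0, 0, 2.5], 0.85],
  [[-8.2, 6.2, -40], [0, 0, 2.5], 0.85],
  [[-8.2, 6.2, -40], [0, 0, 2.5], 0.85],
  [[0, 0, -20], [0, 0, 0], 0.85],
  [[0, 0, 0], [0, 0, 0], 0.85],
])

```text
clock: 5.52
eef_pos: [0.4554, 0.2028, 0.0982]
tool_rot: [0.606, 0.795, -0.005, -0.003]
ft_force: [-0.3, -0.1, 1.3]
grip_width: 0.0725
grasp_force: 0.0
```

drive_tool([
  [[0, 0, 0], [0, 0, 0], 0.85],
  [[0, 0, 0], [0, 0, 0], 0.85],
])

```text
clock: 5.68
eef_pos: [0.4616, 0.2048, 0.1051]
tool_rot: [0.607, 0.795, 0.001, 0.001]
ft_force: [-0.0, 0.9, 0.2]
grip_width: 0.0722
grasp_force: 0.0
```

```bash
python3 look.py red1 hex_red; python3 lids.py red1
```

```text
5.7333 [0.4621 0.205  0.1056] [0.6068 0.7949 0.002  0.0011] [ 0.42  0.34 -0.2   1.02 -0.    1.72] 0.07267390730946278
[[ 0.965  0.263  0.004 -0.499]
 [ 0.253 -0.932  0.259  0.072]
 [ 0.072 -0.249 -0.966  0.276]
 [ 0.     0.     0.     1.   ]]
hex_red 0.78 [270.4, 156.3, 362.2, 259.2] [[0.459  0.2063]]
red [0.4767 0.121 ] yaw 34.0 flats mm 39.3 hexness 1.03 px [307. 328.]
red [0.46   0.2027] yaw 15.0 flats mm 60.1 hexness 1.122 px [315. 215.]
yellow [0.5672 0.2249] yaw 22.0 flats mm 62.1 hexness 1.116 px [482. 225.]
blue [0.6062 0.1134] yaw 46.5 flats mm 29.6 hexness 1.034 px [471. 374.]
blue [0.5448 0.3261] yaw 45.0 flats mm 60.9 hexness 1.026 px [516.  52.]
green [0.4419 0.304 ] yaw 54.5 flats mm 56.3 hexness 1.111 px [331.  41.]
```

View pics/red1.png

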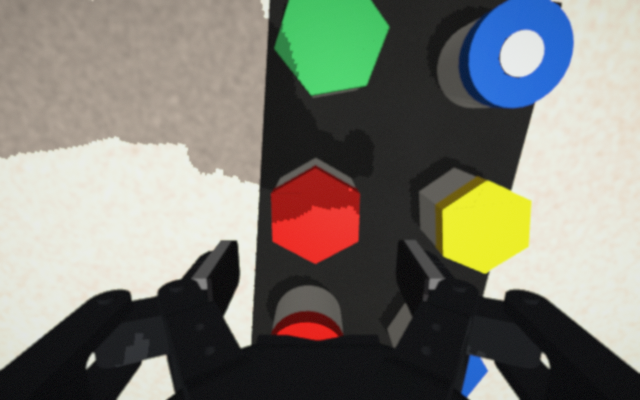

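The picture shows the red tub (316,215) centred between the fingertips (238 and 398) with its flats facing them. I'll descend, grip and lift, keeping the motion gentle because the arm overshoots slightly.

drive_tool([
  [[0, -0.5, -25], [0, 0, 0], 0.85],
  [[0, -0.5, -25], [0, 0, 0], 0.85],
  [[0, 0, -20], [0, 0, 0], 0.85],
  [[0, 0, -12], [0, 0, 0], 0.85],
  [[0, 0, -6], [0, 0, 0], 0.85],
  [[0, 0, 0], [0, 0, 0], 0.85],
  [[0, 0, 0], [0, 0, 0], 0.3],
  [[0, 0, 0], [0, 0, 0], 0.3],
])

```text
clock: 6.45
eef_pos: [0.4616, 0.204, 0.0172]
tool_rot: [0.607, 0.795, 0.002, 0.001]
ft_force: [-0.1, -0.6, -1.6]
grip_width: 0.0551
grasp_force: 63.7
```

drive_tool([
  [[0, 0, 0], [0, 0, 0], 0.3],
  [[0, 0, 0], [0, 0, 0], 0.3],
  [[0, 0, 0], [0, 0, 0], 0.3],
  [[0, 0, 0], [0, 0, 0], 0.3],
])

```text
clock: 6.78
eef_pos: [0.4615, 0.204, 0.017]
tool_rot: [0.607, 0.795, 0.002, 0.001]
ft_force: [0.3, -0.8, 5.6]
grip_width: 0.0551
grasp_force: 64.6
```

drive_tool([
  [[0, 0, 20], [0, 0, 0], 0.3],
  [[0, 0, 35], [0, 0, 0], 0.3],
  [[0, 0, 35], [0, 0, 0], 0.3],
  [[4, -20, 10], [0, 0, 0], 0.3],
  [[7, -35, 0], [0, 0, 2], 0.3],
  [[7, -35, 0], [0, 0, 2], 0.3],
  [[7, -35, 0], [0, 0, 2], 0.3],
  [[7, -35, 0], [0, 0, 2], 0.3],
])

```text
clock: 7.45
eef_pos: [0.4918, 0.0421, 0.1156]
tool_rot: [0.549, 0.836, 0.0, 0.0]
ft_force: [0.3, 0.1, -0.9]
grip_width: 0.0552
grasp_force: 64.4
```

drive_tool([
  [[7, -35, 0], [0, 0, 2], 0.3],
  [[7, -35, 0], [0, 0, 2], 0.3],
  [[7, -35, 0], [0, 0, 2], 0.3],
  [[7, -35, 0], [0, 0, 2], 0.3],
  [[7, -35, 0], [0, 0, 2], 0.3],
  [[7, -35, 0], [0, 0, 2], 0.3],
  [[7, -20, 0], [0, 0, 1.5], 0.3],
  [[0, 0, 0], [0, 0, 0], 0.3],
])

```text
clock: 8.12
eef_pos: [0.5419, -0.1913, 0.1152]
tool_rot: [0.45, 0.893, -0.001, 0.001]
ft_force: [0.5, -0.1, -1.6]
grip_width: 0.0551
grasp_force: 64.2
```

drive_tool([
  [[0, 0, 0], [0, 0, 0], 0.3],
  [[0, 0, 0], [0, 0, 0], 0.3],
  [[0, 0, 0], [0, 0, 0], 0.3],
])

```text
clock: 8.37
eef_pos: [0.5404, -0.1855, 0.1151]
tool_rot: [0.447, 0.894, 0.0, -0.001]
ft_force: [-0.5, 0.3, -2.3]
grip_width: 0.0552
grasp_force: 64.2
```

```bash
python3 look.py red2 hex_red; python3 lids.py red2 .152;python3 lids.py red2 .005
```

```text
8.4167 [ 0.5405 -0.1854  0.1152] [ 4.470e-01  8.945e-01  1.000e-04 -4.000e-04] [-0.33  0.45  0.    1.12  0.    0.6 ] 0.05510362860424542
[[ 0.8    0.6    0.001 -0.32 ]
 [ 0.579 -0.773  0.259 -0.461]
 [ 0.156 -0.207 -0.966  0.145]
 [ 0.     0.     0.     1.   ]]
hex_red 0.57 [242.8, 178.1, 394.9, 337.9] [[ 0.5657 -0.2208]]
red [ 0.538 -0.184] yaw 37.0 flats mm 60.0 hexness 1.062 px [317. 280.]
red [ 0.5155 -0.1529] yaw 37.0 flats mm 19.7 hexness 1.046 px [319. 181.]
green [ 0.4977 -0.1716] yaw 36.5 flats mm 23.0 hexness 1.099 px [246. 194.]
red [ 0.5359 -0.1786] yaw 37.0 flats mm 46.7 hexness 1.046 px [319. 181.]
green [ 0.4939 -0.2229] yaw 36.5 flats mm 54.5 hexness 1.099 px [246. 194.]
```

View pics/red2.png

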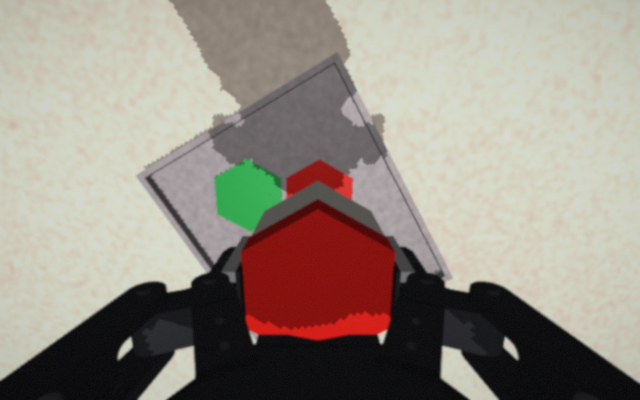

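The held red lid (318,280) hangs squarely between the fingers, with the red spot partly hidden below it at (319,180). I'll check its lateral offset from the lid's front corner at (318,207).

```bash
cat > corner.py <<'E'
import sys
from h import *
# offset (mm) of a held tub along tool x, from its lid's front corner pixel
c=dict(np.load(f'pics/{sys.argv[1]}.npz'));o=get_obs();q=o['tool_rot'];a=2*np.arctan2(q[1],q[0]);x=np.array([np.cos(a),np.sin(a)])
z=o['eef_pos'][2]+.037
p=toz(c,[[float(sys.argv[2]),float(sys.argv[3])]],z)[0]
ctr=p-.0323*x;print('yaw',np.degrees(a).round(1),'tub centre',ctr.round(4),'minus TCP in tool x, left (mm)',(1e3*(ctr-o['eef_pos'][:2])@np.c_[x,[-x[1],x[0]]]).round(1))
E
python3 corner.py red2 318 207
```

```text
yaw 126.9 tub centre [ 0.5397 -0.186 ] minus TCP in tool x, left (mm) [0.1 1.1]
```

drive_tool([
  [[1, -0.5, -25], [0, 0, 0], 0.3],
  [[1, -0.5, -30], [0, 0, 0], 0.3],
  [[0, 0, -20], [0, 0, 0], 0.3],
  [[0, 0, -12], [0, 0, 0], 0.3],
  [[0, 0, -6], [0, 0, 0], 0.3],
  [[0, 0, -2], [0, 0, 0], 0.3],
  [[0, 0, 0], [0, 0, 0], 0.3],
  [[0, 0, -1.5], [0, 0, 0], 0.3],
])

```text
clock: 9.13
eef_pos: [0.5441, -0.1877, 0.0202]
tool_rot: [0.447, 0.894, 0.0, 0.001]
ft_force: [-0.2, -0.2, -1.7]
grip_width: 0.0554
grasp_force: 64.3
```

drive_tool([
  [[0, 0, 0], [0, 0, 0], 0.3],
  [[0, 0, 0], [0, 0, 0], 0.85],
  [[0, 0, 0], [0, 0, 0], 0.85],
  [[0, 0, 0], [0, 0, 0], 0.85],
  [[0, 0, 15], [0, 0, 0], 0.85],
  [[0, 0, 35], [0, 0, 0], 0.85],
  [[0, 0, 35], [0, 0, 0], 0.85],
  [[0, 0, 35], [0, 0, 0], 0.85],
])

```text
clock: 9.8
eef_pos: [0.5425, -0.1875, 0.1401]
tool_rot: [0.448, 0.894, -0.0, -0.0]
ft_force: [0.3, -0.4, 0.4]
grip_width: 0.0726
grasp_force: 0.0
```

drive_tool([
  [[2, 34, 0], [0, 0, -1.5], 0.85],
  [[2, 34, 0], [0, 0, -1.5], 0.85],
  [[2, 34, 0], [0, 0, -1.5], 0.85],
  [[2, 34, 0], [0, 0, -1.5], 0.85],
  [[2, 34, 0], [0, 0, -1.5], 0.85],
  [[2, 34, 0], [0, 0, -1.5], 0.85],
  [[2, 34, 0], [0, 0, -1.5], 0.85],
  [[2, 34, 0], [0, 0, -1.5], 0.85],
])

```text
clock: 10.47
eef_pos: [0.559, 0.0859, 0.1394]
tool_rot: [0.539, 0.842, 0.0, 0.0]
ft_force: [0.5, 0.1, -0.2]
grip_width: 0.073
grasp_force: 0.0
```

drive_tool([
  [[2, 34, 0], [0, 0, -1.5], 0.85],
  [[2, 34, 0], [0, 0, -1.4], 0.85],
  [[2, 34, 0], [0, 0, 0], 0.85],
  [[4, 28, -14], [0, 0, 0], 0.85],
  [[0, 10, -20], [0, 0, 0], 0.85],
  [[0, 0, 0], [0, 0, 0], 0.85],
  [[0, 0, 0], [0, 0, 0], 0.85],
  [[0, 0, 0], [0, 0, 0], 0.85],
])

```text
clock: 11.13
eef_pos: [0.5691, 0.2237, 0.1054]
tool_rot: [0.56, 0.828, -0.0, 0.0]
ft_force: [0.0, -0.3, -0.1]
grip_width: 0.0724
grasp_force: 0.0
```

```bash
python3 look.py yel1 hex_yellow; python3 lids.py yel1
```

```text
11.1833 [0.5695 0.2235 0.106 ] [5.603e-01 8.283e-01 5.000e-04 5.000e-04] [ 0.37  0.53  0.11  1.14 -0.    1.56] 0.07258090689959412
[[ 0.928  0.372  0.001 -0.611]
 [ 0.359 -0.896  0.26  -0.006]
 [ 0.098 -0.241 -0.965  0.256]
 [ 0.     0.     0.     1.   ]]
hex_yellow 0.66 [273.5, 155.0, 367.0, 256.5] [[0.5678 0.228 ]]
hex_yellow 0.26 [122.9, 265.0, 191.9, 361.3] [[0.4818 0.1388]]
red [0.4757 0.1263] yaw 50.5 flats mm 21.8 hexness 1.051 px [141. 290.]
yellow [0.5692 0.2247] yaw 22.0 flats mm 60.0 hexness 1.115 px [319. 211.]
blue [0.5751 0.1313] yaw 47.0 flats mm 44.8 hexness 1.086 px [278. 330.]
blue [0.5475 0.3243] yaw 52.0 flats mm 56.7 hexness 1.038 px [350.  39.]
green [0.4479 0.2944] yaw 52.5 flats mm 48.5 hexness 1.128 px [164.  21.]
```

drive_tool([
  [[0, 1.5, -25], [0, 0, 0], 0.85],
  [[0, 0, -25], [0, 0, 0], 0.85],
  [[0, 0, -20], [0, 0, 0], 0.85],
  [[0, 0, -12], [0, 0, 0], 0.85],
  [[0, 0, -6], [0, 0, 0], 0.85],
  [[0, 0, 0], [0, 0, 0], 0.85],
  [[0, 0, 0], [0, 0, 0], 0.3],
  [[0, 0, 0], [0, 0, 0], 0.3],
])

```text
clock: 11.9
eef_pos: [0.5704, 0.2259, 0.0189]
tool_rot: [0.56, 0.828, 0.001, 0.001]
ft_force: [-0.8, -0.8, -1.0]
grip_width: 0.0554
grasp_force: 64.6
```

drive_tool([
  [[0, 0, 0], [0, 0, 0], 0.3],
  [[0, 0, 0], [0, 0, 0], 0.3],
  [[0, 0, 0], [0, 0, 0], 0.3],
  [[0, 0, 0], [0, 0, 0], 0.3],
])

```text
clock: 12.23
eef_pos: [0.5702, 0.2261, 0.0186]
tool_rot: [0.56, 0.829, 0.001, 0.001]
ft_force: [0.1, -1.3, 6.5]
grip_width: 0.0552
grasp_force: 65.6
```

drive_tool([
  [[0, 0, 20], [0, 0, 0], 0.3],
  [[0, 0, 35], [0, 0, 0], 0.3],
  [[0, 0, 35], [0, 0, 0], 0.3],
  [[-1, -20, 10], [0, 0, 0], 0.3],
  [[-1.5, -37, 0], [0, 0, 2], 0.3],
  [[-1.5, -37, 0], [0, 0, 2], 0.3],
  [[-1.5, -37, 0], [0, 0, 2], 0.3],
  [[-1.5, -37, 0], [0, 0, 2], 0.3],
])

```text
clock: 12.9
eef_pos: [0.5612, 0.0567, 0.1166]
tool_rot: [0.499, 0.866, -0.0, -0.0]
ft_force: [0.4, 0.0, -1.8]
grip_width: 0.0554
grasp_force: 65.0
```

drive_tool([
  [[-2, -37, 0], [0, 0, 2], 0.3],
  [[-2, -37, 0], [0, 0, 2], 0.3],
  [[-2, -37, 0], [0, 0, 2], 0.3],
  [[-2, -37, 0], [0, 0, 0.8], 0.3],
  [[-2, -37, 0], [0, 0, 0], 0.3],
  [[-2, -37, 0], [0, 0, 0], 0.3],
  [[-2, -37, 0], [0, 0, 0], 0.3],
  [[0, -30, 0], [0, 0, 0], 0.3],
])

```text
clock: 13.57
eef_pos: [0.5469, -0.2335, 0.1164]
tool_rot: [0.449, 0.894, -0.0, -0.0]
ft_force: [1.6, 0.1, -2.3]
grip_width: 0.0554
grasp_force: 64.9
```

drive_tool([
  [[0, -15, 0], [0, 0, 0], 0.3],
  [[0, 0, 0], [0, 0, 0], 0.3],
  [[0, 0, 0], [0, 0, 0], 0.3],
  [[0, 0, 0], [0, 0, 0], 0.3],
])

```text
clock: 13.9
eef_pos: [0.5476, -0.2449, 0.1163]
tool_rot: [0.448, 0.894, 0.0, -0.001]
ft_force: [0.1, -0.2, -2.2]
grip_width: 0.0554
grasp_force: 64.9
```

```bash
python3 look.py yel2 hex_red,hex_yellow; python3 lids.py yel2 .055
```

```text
13.95 [ 0.5478 -0.2445  0.1165] [ 4.476e-01  8.942e-01  3.000e-04 -7.000e-04] [-0.42  0.51  0.09  1.16  0.    0.51] 0.05511646207003466
[[ 0.801  0.598  0.001 -0.291]
 [ 0.578 -0.774  0.259 -0.511]
 [ 0.156 -0.207 -0.966  0.133]
 [ 0.     0.     0.     1.   ]]
hex_red 0.89 [323.0, 86.1, 411.0, 187.8] [[ 0.5432 -0.1876]]
hex_yellow 0.63 [240.1, 184.0, 395.1, 335.9] [[ 0.573  -0.2803]]
red [ 0.5431 -0.188 ] yaw 36.0 flats mm 57.1 hexness 1.13 px [367. 137.]
yellow [ 0.5356 -0.2291] yaw 35.5 flats mm 38.0 hexness 1.039 px [319. 180.]
blue [ 0.5822 -0.2082] yaw 35.0 flats mm 42.1 hexness 1.086 px [393. 197.]
green [ 0.4978 -0.2168] yaw 36.5 flats mm 43.6 hexness 1.13 px [283. 131.]
```

View pics/yel2.png

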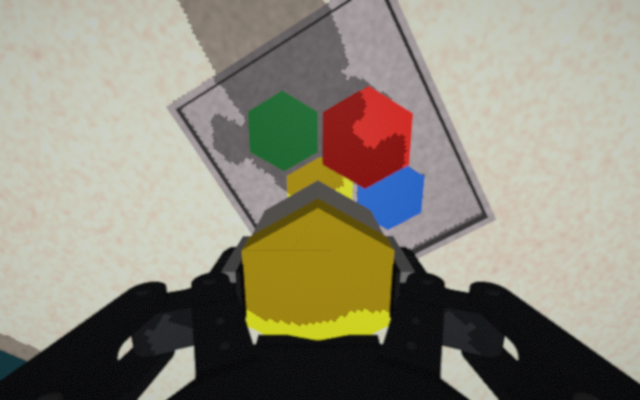

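The picture shows the red tub standing at (367,137) on its spot, within 1.5 mm. Yellow is held square, with its front corner at (318,207). I'll descend part way, settle and read before entering beside red.

drive_tool([
  [[1, -1.5, -20], [0, 0, 0], 0.3],
  [[0.5, -1, -15], [0, 0, 0], 0.3],
  [[0, 0, 0], [0, 0, 0], 0.3],
  [[0, 0, 0], [0, 0, 0], 0.3],
  [[0, 0, 0], [0, 0, 0], 0.3],
])

```text
clock: 14.47
eef_pos: [0.55, -0.2481, 0.0826]
tool_rot: [0.448, 0.894, 0.0, 0.0]
ft_force: [0.0, -0.2, -1.1]
grip_width: 0.0551
grasp_force: 64.9
```

```bash
python3 -c "
from h import *
print(get_obs()['eef_pos'].round(4))"
```

```text
[ 0.55   -0.2481  0.0826]
```

drive_tool([
  [[0, 0, -20], [0, 0, 0], 0.3],
  [[0, 0, -20], [0, 0, 0], 0.3],
  [[0, 0, -12], [0, 0, 0], 0.3],
  [[0, 0, -6], [0, 0, 0], 0.3],
  [[0, 0, -3], [0, 0, 0], 0.3],
  [[0, 0, -1], [0, 0, 0], 0.3],
  [[0, 0, 0], [0, 0, 0], 0.3],
  [[0, 0, 0], [0, 0, 0], 0.3],
])

```text
clock: 15.13
eef_pos: [0.5504, -0.249, 0.0211]
tool_rot: [0.448, 0.894, 0.0, 0.001]
ft_force: [-0.0, 0.4, -2.3]
grip_width: 0.0554
grasp_force: 64.9
```

drive_tool([
  [[0, 0, 0], [0, 0, 0], 0.85],
  [[0, 0, 0], [0, 0, 0], 0.85],
  [[0, 0, 0], [0, 0, 0], 0.85],
  [[0, 0, 15], [0, 0, 0], 0.85],
  [[0, 0, 35], [0, 0, 0], 0.85],
  [[0, 0, 35], [0, 0, 0], 0.85],
  [[0, 0, 40], [0, 0, 0], 0.85],
])

```text
clock: 15.72
eef_pos: [0.5484, -0.2482, 0.1451]
tool_rot: [0.448, 0.894, -0.0, -0.001]
ft_force: [1.3, -1.0, -0.8]
grip_width: 0.0729
grasp_force: 0.0
```

```bash
python3 -c "
from h import *
o=get_obs();print(o['eef_pos'].round(4),o['tool_rot'].round(3),o['joint_pos'].round(2))"
```

```text
[ 0.5484 -0.2482  0.1451] [ 0.448  0.894 -0.    -0.001] [-0.42  0.49  0.14  1.23 -0.    0.51]
```

drive_tool([
  [[3, 32, 0], [0, 0, 6.3], 0.85],
  [[3, 32, 0], [0, 0, 6.3], 0.85],
  [[3, 32, 0], [0, 0, 6.3], 0.85],
  [[3, 32, 0], [0, 0, 6.3], 0.85],
  [[3, 32, 0], [0, 0, 6.3], 0.85],
  [[3, 32, 0], [0, 0, 6.3], 0.85],
  [[3, 32, 0], [0, 0, 6.3], 0.85],
  [[3, 32, 0], [0, 0, 6.3], 0.85],
])

```text
clock: 16.38
eef_pos: [0.5736, 0.0089, 0.1455]
tool_rot: [0.023, 1.0, 0.0, 0.001]
ft_force: [0.8, -1.6, -0.4]
grip_width: 0.0722
grasp_force: 0.0
```

drive_tool([
  [[4, 32, 0], [0, 0, 6.3], 0.85],
  [[4, 32, 0], [0, 0, 6.3], 0.85],
  [[3, 32, -10], [0, 0, 6.2], 0.85],
  [[0, 9, -20], [0, 0, 0], 0.85],
  [[0, 0, -10], [0, 0, 0], 0.85],
  [[0, 0, 0], [0, 0, 0], 0.85],
  [[0, 0, 0], [0, 0, 0], 0.85],
  [[0, 0, 0], [0, 0, 0], 0.85],
])

```text
clock: 17.05
eef_pos: [0.5848, 0.1111, 0.1056]
tool_rot: [-0.137, 0.991, -0.0, 0.0]
ft_force: [0.5, 0.2, -0.4]
grip_width: 0.0724
grasp_force: 0.0
```

```bash
python3 look.py blu1 hex_blue; python3 lids.py blu1
```

```text
17.1 [0.5852 0.1111 0.1059] [-1.374e-01  9.905e-01 -1.000e-04  8.000e-04] [ 0.19  0.5   0.06  1.12 -0.   -0.09] 0.07252098809987192
[[-0.272  0.962  0.     0.053]
 [ 0.929  0.262  0.262 -0.573]
 [ 0.252  0.071 -0.965  0.103]
 [ 0.     0.     0.     1.   ]]
hex_blue 0.9 [275.3, 161.0, 363.2, 260.1] [[0.5806 0.1106]]
red [0.4836 0.0987] yaw 15.5 flats mm 57.7 hexness 1.037 px [347.  44.]
blue [0.5511 0.3078] yaw 0.0 flats mm 50.1 hexness 1.063 px [620. 245.]
blue [0.5839 0.1117] yaw 46.5 flats mm 59.7 hexness 1.116 px [320. 214.]
```

View pics/blu1.png

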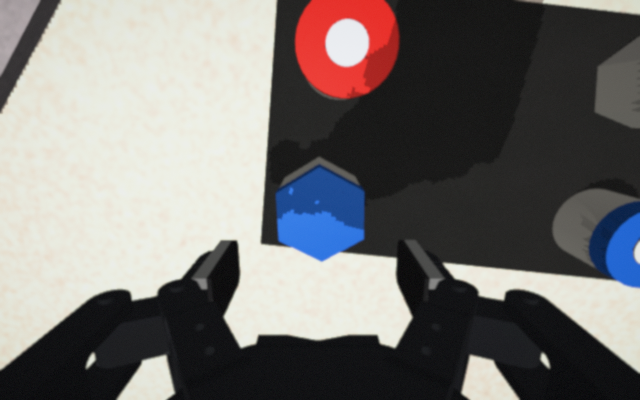

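The blue tub (320,214) is centred and square between the fingers, and the round red tub (347,44) is well clear. Descend and grip.

drive_tool([
  [[-1, 0.5, -25], [0, 0, 0], 0.85],
  [[0, 0, -25], [0, 0, 0], 0.85],
  [[0, 0, -20], [0, 0, 0], 0.85],
  [[0, 0, -12], [0, 0, 0], 0.85],
  [[0, 0, -6], [0, 0, 0], 0.85],
  [[0, 0, 0], [0, 0, 0], 0.85],
  [[0, 0, 0], [0, 0, 0], 0.3],
  [[0, 0, 0], [0, 0, 0], 0.3],
])

```text
clock: 17.82
eef_pos: [0.585, 0.1129, 0.0188]
tool_rot: [-0.138, 0.99, 0.0, 0.002]
ft_force: [-0.1, -0.3, -0.5]
grip_width: 0.0553
grasp_force: 63.4
```

drive_tool([
  [[0, 0, 0], [0, 0, 0], 0.3],
  [[0, 0, 0], [0, 0, 0], 0.3],
  [[0, 0, 0], [0, 0, 0], 0.3],
  [[0, 0, 0], [0, 0, 0], 0.3],
])

```text
clock: 18.15
eef_pos: [0.5848, 0.113, 0.0184]
tool_rot: [-0.138, 0.99, -0.0, 0.002]
ft_force: [-0.4, -1.5, 6.0]
grip_width: 0.0551
grasp_force: 64.4
```

drive_tool([
  [[0, 0, 20], [0, 0, 0], 0.3],
  [[0, 0, 35], [0, 0, 0], 0.3],
  [[0, 0, 35], [0, 0, 0], 0.3],
  [[1, -20, 10], [0, 0, 0], 0.3],
  [[1.5, -35, 0], [0, 0, -1.5], 0.3],
  [[1.5, -35, 0], [0, 0, -1.5], 0.3],
  [[1.5, -35, 0], [0, 0, -1.5], 0.3],
  [[1.5, -35, 0], [0, 0, -1.5], 0.3],
])

```text
clock: 18.82
eef_pos: [0.5897, -0.0482, 0.1165]
tool_rot: [-0.086, 0.996, 0.0, -0.001]
ft_force: [0.8, 0.0, -2.2]
grip_width: 0.0551
grasp_force: 64.0
```

drive_tool([
  [[1.5, -35, 0], [0, 0, -1.5], 0.3],
  [[1.5, -35, 0], [0, 0, -1.5], 0.3],
  [[1.5, -35, 0], [0, 0, -0.4], 0.3],
  [[1.5, -35, 0], [0, 0, 0], 0.3],
  [[1, -23, 0], [0, 0, 0], 0.3],
  [[0, 0, 0], [0, 0, 0], 0.3],
  [[0, 0, 0], [0, 0, 0], 0.3],
  [[0, 0, 0], [0, 0, 0], 0.3],
])

```text
clock: 19.48
eef_pos: [0.5968, -0.2095, 0.1161]
tool_rot: [-0.057, 0.998, 0.001, -0.001]
ft_force: [0.8, 0.1, -2.0]
grip_width: 0.0553
grasp_force: 64.0
```

```bash
python3 look.py blu2 hex_red,hex_yellow; python3 lids.py blu2 .055; python3 corner.py blu2 319 207
```

```text
19.5333 [ 0.597  -0.209   0.1162] [-5.730e-02  9.984e-01  5.000e-04 -7.000e-04] [-0.34  0.57  0.2   1.2   0.   -0.45] 0.055164233411106836
[[-0.113  0.994  0.002  0.276]
 [ 0.959  0.109  0.26  -0.554]
 [ 0.258  0.031 -0.966  0.122]
 [ 0.     0.     0.     1.   ]]
hex_red 0.58 [316.1, 81.8, 408.7, 182.7] [[ 0.5426 -0.1883]]
hex_red 0.52 [282.0, 14.3, 356.3, 105.1] [[ 0.5014 -0.2215]]
hex_yellow 0.88 [215.3, 82.5, 310.5, 185.5] [[ 0.549  -0.2502]]
red [ 0.5433 -0.1881] yaw 36.5 flats mm 57.2 hexness 1.132 px [362. 134.]
yellow [ 0.5492 -0.2488] yaw 36.5 flats mm 58.8 hexness 1.121 px [266. 133.]
blue [ 0.5765 -0.2138] yaw 32.5 flats mm 38.0 hexness 1.036 px [316. 180.]
green [ 0.5022 -0.2213] yaw 37.0 flats mm 43.9 hexness 1.129 px [317.  60.]
yaw 186.6 tub centre [ 0.5957 -0.2101] minus TCP in tool x, left (mm) [1.8 1.3]
```

View pics/blu2.png

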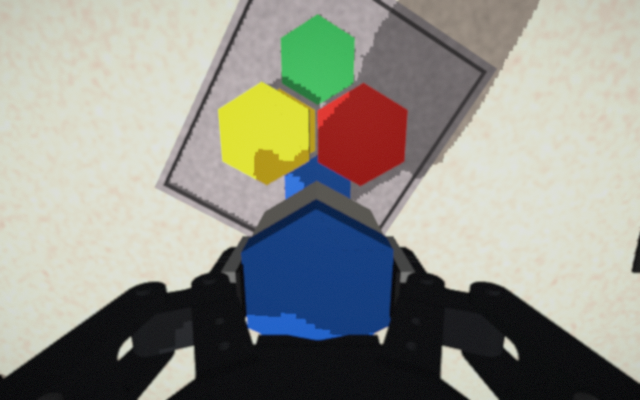

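Red (362,134) and yellow (266,133) stand flat to flat, 61 mm apart. Blue is held square. Its target is about (0.5987, -0.2125), kept slightly outward so it goes in freely.

drive_tool([
  [[1, -1.5, -20], [0, 0, 0], 0.3],
  [[1, -1, -15], [0, 0, 0], 0.3],
  [[0, 0, 0], [0, 0, 0], 0.3],
  [[0, 0, 0], [0, 0, 0], 0.3],
  [[0, 0, 0], [0, 0, 0], 0.3],
])

```text
clock: 20.05
eef_pos: [0.5999, -0.212, 0.0826]
tool_rot: [-0.057, 0.998, -0.0, 0.0]
ft_force: [-0.3, -0.5, -1.0]
grip_width: 0.0555
grasp_force: 63.9
```

drive_tool([
  [[0, 0, -20], [0, 0, 0], 0.3],
  [[0, 0, -20], [0, 0, 0], 0.3],
  [[0, 0, -12], [0, 0, 0], 0.3],
  [[0, 0, -6], [0, 0, 0], 0.3],
  [[0, 0, -3], [0, 0, 0], 0.3],
  [[0, 0, -1], [0, 0, 0], 0.3],
  [[0, 0, 0], [0, 0, 0], 0.3],
  [[0, 0, 0], [0, 0, 0], 0.3],
])

```text
clock: 20.72
eef_pos: [0.6003, -0.2129, 0.021]
tool_rot: [-0.057, 0.998, -0.0, 0.001]
ft_force: [0.3, 0.5, -2.1]
grip_width: 0.0553
grasp_force: 63.9
```

drive_tool([
  [[0, 0, 0], [0, 0, 0], 0.85],
  [[0, 0, 0], [0, 0, 0], 0.85],
  [[0, 0, 0], [0, 0, 0], 0.85],
  [[0, 0, 15], [0, 0, 0], 0.85],
  [[0, 0, 35], [0, 0, 0], 0.85],
  [[0, 0, 35], [0, 0, 0], 0.85],
  [[0, 0, 40], [0, 0, 0], 0.85],
])

```text
clock: 21.3
eef_pos: [0.5984, -0.2123, 0.1451]
tool_rot: [-0.057, 0.998, 0.001, -0.001]
ft_force: [1.3, -0.2, -0.1]
grip_width: 0.0726
grasp_force: 0.0
```

drive_tool([
  [[-11, 37, 0], [0, 0, 1.5], 0.85],
  [[-11, 37, 0], [0, 0, 1.5], 0.85],
  [[-11, 37, 0], [0, 0, 1.5], 0.85],
  [[-11, 37, 0], [0, 0, 1.5], 0.85],
  [[-11, 37, 0], [0, 0, 1.5], 0.85],
  [[-11, 37, 0], [0, 0, 1.5], 0.85],
  [[-11, 37, 0], [0, 0, 1.5], 0.85],
  [[-11, 37, 0], [0, 0, 1.5], 0.85],
])

```text
clock: 21.97
eef_pos: [0.5109, 0.085, 0.1456]
tool_rot: [-0.161, 0.987, 0.0, 0.001]
ft_force: [0.5, -0.0, -0.8]
grip_width: 0.0729
grasp_force: 0.0
```

drive_tool([
  [[-11, 37, 0], [0, 0, 1.5], 0.85],
  [[-11, 37, 0], [0, 0, 1.5], 0.85],
  [[-12, 37, 0], [0, 0, 1.5], 0.85],
  [[-12, 37, 0], [0, 0, 1.5], 0.85],
  [[-12, 37, 0], [0, 0, 0.4], 0.85],
  [[-12, 37, -10], [0, 0, 0], 0.85],
  [[0, 0, -20], [0, 0, 0], 0.85],
  [[0, 0, -10], [0, 0, 0], 0.85],
])

```text
clock: 22.63
eef_pos: [0.4401, 0.3074, 0.1038]
tool_rot: [-0.218, 0.976, -0.0, -0.0]
ft_force: [-0.8, -0.3, -1.5]
grip_width: 0.0725
grasp_force: 0.0
```

drive_tool([
  [[0, 0, 0], [0, 0, 0], 0.85],
  [[0, 0, 0], [0, 0, 0], 0.85],
  [[0, 0, 0], [0, 0, 0], 0.85],
])

```text
clock: 22.88
eef_pos: [0.4423, 0.3045, 0.1056]
tool_rot: [-0.215, 0.977, 0.0, 0.0]
ft_force: [0.6, 0.5, 0.5]
grip_width: 0.0722
grasp_force: 0.0
```

```bash
python3 look.py gre1 hex_green; python3 lids.py gre1
```

```text
22.9333 [0.4426 0.3046 0.1059] [-2.146e-01  9.767e-01  3.000e-04  8.000e-04] [ 0.6   0.4  -0.11  1.06 -0.    0.17] 0.07275457448261625
[[-0.419  0.908  0.    -0.09 ]
 [ 0.876  0.404  0.262 -0.512]
 [ 0.238  0.11  -0.965  0.12 ]
 [ 0.     0.     0.     1.   ]]
hex_green 0.56 [280.4, 154.1, 369.4, 261.5] [[0.4375 0.3057]]
red [0.4746 0.1193] yaw 40.5 flats mm 44.6 hexness 1.071 px [ 17. 139.]
blue [0.5292 0.319 ] yaw 29.5 flats mm 46.3 hexness 1.062 px [285. 328.]
green [0.4411 0.3074] yaw 55.0 flats mm 59.5 hexness 1.125 px [324. 215.]
```

View pics/gre1.png

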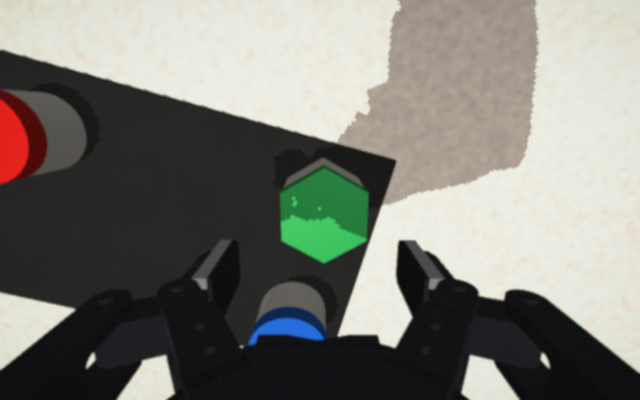

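The green tub (324,215) is square but about 2.5 mm off along +y. The round blue tub is behind it (288,320), below the gripper body and clear of the fingers. I'll shift, then grip.

drive_tool([
  [[-0.5, 2, -25], [0, 0, 0], 0.85],
  [[0, 0, -25], [0, 0, 0], 0.85],
  [[0, 0, -20], [0, 0, 0], 0.85],
  [[0, 0, -12], [0, 0, 0], 0.85],
  [[0, 0, -6], [0, 0, 0], 0.85],
  [[0, 0, 0], [0, 0, 0], 0.85],
  [[0, 0, 0], [0, 0, 0], 0.3],
  [[0, 0, 0], [0, 0, 0], 0.3],
])

```text
clock: 23.65
eef_pos: [0.4423, 0.3081, 0.0186]
tool_rot: [-0.215, 0.977, 0.001, 0.001]
ft_force: [0.2, 0.2, -1.0]
grip_width: 0.0556
grasp_force: 64.1
```

drive_tool([
  [[0, 0, 0], [0, 0, 0], 0.3],
  [[0, 0, 0], [0, 0, 0], 0.3],
  [[0, 0, 0], [0, 0, 0], 0.3],
  [[0, 0, 0], [0, 0, 0], 0.3],
])

```text
clock: 23.98
eef_pos: [0.4421, 0.308, 0.0183]
tool_rot: [-0.216, 0.976, 0.0, 0.002]
ft_force: [0.5, -0.1, 6.4]
grip_width: 0.0553
grasp_force: 65.2
```

drive_tool([
  [[0, 0, 20], [0, 0, 0], 0.3],
  [[0, 0, 35], [0, 0, 0], 0.3],
  [[0, 0, 35], [0, 0, 0], 0.3],
  [[2, -20, 10], [0, 0, 0], 0.3],
  [[4, -37, 0], [0, 0, -2], 0.3],
  [[4, -37, 0], [0, 0, -2], 0.3],
  [[4, -37, 0], [0, 0, -2], 0.3],
  [[4, -37, 0], [0, 0, -2], 0.3],
])

```text
clock: 24.65
eef_pos: [0.4581, 0.1379, 0.1166]
tool_rot: [-0.147, 0.989, -0.0, -0.0]
ft_force: [0.4, -0.3, -2.3]
grip_width: 0.0548
grasp_force: 64.4
```

drive_tool([
  [[4, -37, 0], [0, 0, -2], 0.3],
  [[4, -37, 0], [0, 0, -2], 0.3],
  [[4, -37, 0], [0, 0, -2], 0.3],
  [[4, -37, 0], [0, 0, -2], 0.3],
  [[4, -37, 0], [0, 0, -2], 0.3],
  [[4, -37, 0], [0, 0, -0.3], 0.3],
  [[4, -37, 0], [0, 0, 0], 0.3],
  [[3, -37, 0], [0, 0, 0], 0.3],
])

```text
clock: 25.32
eef_pos: [0.4893, -0.1582, 0.1164]
tool_rot: [-0.058, 0.998, 0.0, -0.0]
ft_force: [0.4, 0.4, -2.4]
grip_width: 0.0552
grasp_force: 64.4
```

drive_tool([
  [[2, -37, 0], [0, 0, 0], 0.3],
  [[1, -30, 0], [0, 0, 0], 0.3],
  [[0, 0, 0], [0, 0, 0], 0.3],
  [[0, 0, 0], [0, 0, 0], 0.3],
  [[0, 0, 0], [0, 0, 0], 0.3],
])

```text
clock: 25.73
eef_pos: [0.4921, -0.2231, 0.1161]
tool_rot: [-0.058, 0.998, 0.001, -0.001]
ft_force: [-0.6, 0.6, -1.7]
grip_width: 0.0557
grasp_force: 64.5
```

```bash
python3 look.py gre2 hex_green; python3 lids.py gre2 .152; python3 - <<'E'
from h import *
for n in ['top','scene']:
    c=camera(n);save(c,n+'3')
    for q in ['hex_red','hex_yellow','hex_blue']:
        for r in silhouettes(q,c)[:1]:
            ys,xs=np.nonzero(r['region']);print(n,q,round(r['conf'],2),toz(c,[[xs.mean(),ys.mean()]],.05).round(4))
a=[cv2.imread('pics/scene3.png')[120:280,140:340],cv2.imread('pics/gre2.png')[150:350,200:450]]
cv2.imwrite('pics/g3.png',np.hstack([cv2.resize(i,(400,320),interpolation=cv2.INTER_CUBIC) for i in a]))
E
```

```text
25.7833 [ 0.4923 -0.2225  0.1163] [-5.810e-02  9.983e-01  6.000e-04 -7.000e-04] [-0.42  0.4  -0.09  1.09  0.   -0.54] 0.055545676181573224
[[-0.114  0.993  0.002  0.279]
 [ 0.959  0.11   0.26  -0.451]
 [ 0.258  0.032 -0.966  0.149]
 [ 0.     0.     0.     1.   ]]
hex_green 0.71 [243.4, 179.0, 394.4, 341.4] [[ 0.5345 -0.2189]]
green [ 0.4889 -0.2246] yaw 36.5 flats mm 59.7 hexness 1.067 px [318. 279.]
green [ 0.4507 -0.2283] yaw 36.5 flats mm 18.9 hexness 1.048 px [320. 181.]
top hex_red 0.62 [[ 0.5408 -0.1862]]
top hex_yellow 0.52 [[ 0.5578 -0.2411]]
top hex_blue 0.72 [[ 0.597 -0.21 ]]
scene hex_red 0.58 [[ 0.5662 -0.1777]]
scene hex_yellow 0.79 [[ 0.5616 -0.2491]]
scene hex_blue 0.93 [[ 0.6266 -0.204 ]]
```

View pics/g3.png

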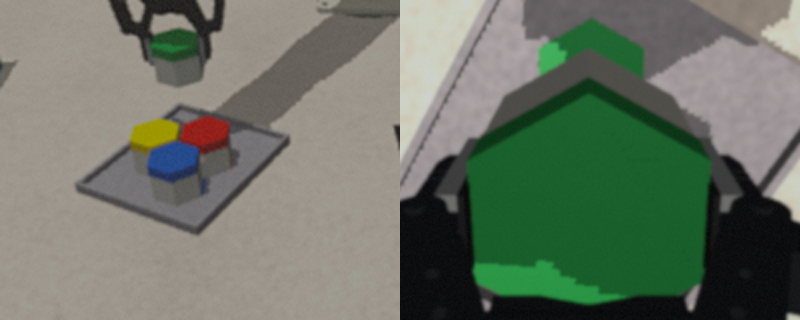

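Left: the three placed tubs stand upright and packed. Right: green is held square. I'll lower green with a small correction.

drive_tool([
  [[0.5, -0.5, -20], [0, 0, 0], 0.3],
  [[0.5, -0.5, -15], [0, 0, 0], 0.3],
  [[0, 0, 0], [0, 0, 0], 0.3],
  [[0, 0, 0], [0, 0, 0], 0.3],
  [[0, 0, 0], [0, 0, 0], 0.3],
])

```text
clock: 26.65
eef_pos: [0.4943, -0.2248, 0.0825]
tool_rot: [-0.058, 0.998, -0.0, 0.0]
ft_force: [-0.2, 0.4, -0.8]
grip_width: 0.0551
grasp_force: 64.6
```

drive_tool([
  [[0, 0, -20], [0, 0, 0], 0.3],
  [[0, 0, -20], [0, 0, 0], 0.3],
  [[0, 0, -12], [0, 0, 0], 0.3],
  [[0, 0, -6], [0, 0, 0], 0.3],
  [[0, 0, -3], [0, 0, 0], 0.3],
  [[0, 0, -1], [0, 0, 0], 0.3],
  [[0, 0, 0], [0, 0, 0], 0.3],
  [[0, 0, 0], [0, 0, 0], 0.3],
])

```text
clock: 27.32
eef_pos: [0.4948, -0.225, 0.0209]
tool_rot: [-0.058, 0.998, -0.0, 0.001]
ft_force: [0.2, 0.6, -2.0]
grip_width: 0.0552
grasp_force: 64.6
```

drive_tool([
  [[0, 0, 0], [0, 0, 0], 0.85],
  [[0, 0, 0], [0, 0, 0], 0.85],
  [[0, 0, 0], [0, 0, 0], 0.85],
  [[0, 0, 15], [0, 0, 0], 0.85],
  [[0, 0, 35], [0, 0, 0], 0.85],
  [[0, 0, 40], [0, 0, 0], 0.85],
  [[20, 0, 40], [0, 0, 0], 0.85],
  [[30, 0, 20], [0, 0, 0], 0.85],
])

```text
clock: 27.98
eef_pos: [0.5427, -0.2255, 0.173]
tool_rot: [-0.057, 0.998, -0.001, 0.002]
ft_force: [1.1, -0.7, 0.3]
grip_width: 0.0727
grasp_force: 0.0
```

drive_tool([
  [[30, 0, 25], [0, 0, 0], 0.85],
  [[30, 0, 25], [0, 0, 0], 0.85],
  [[20, 0, 20], [0, 0, 0], 0.85],
  [[0, 0, 0], [0, 0, 0], 0.85],
  [[0, 0, 0], [0, 0, 0], 0.85],
  [[0, 0, 0], [0, 0, 0], 0.85],
])

```text
clock: 28.48
eef_pos: [0.6216, -0.2245, 0.236]
tool_rot: [-0.058, 0.998, 0.0, -0.001]
ft_force: [0.0, -0.3, -1.4]
grip_width: 0.0725
grasp_force: 0.0
```

```bash
python3 look.py end hex_red,hex_yellow,hex_blue,hex_green; python3 lids.py end .055; python3 - <<'E'
from h import *
c=camera('scene');save(c,'scene4')
a=[cv2.imread('pics/scene4.png')[120:280,140:340],cv2.imread('pics/end.png')[0:240,160:460]]
cv2.imwrite('pics/g4.png',np.hstack([cv2.resize(i,(400,320),interpolation=cv2.INTER_CUBIC) for i in a]))
E
```

```text
28.5333 [ 0.621  -0.2244  0.2356] [-5.750e-02  9.983e-01  6.000e-04 -1.600e-03] [-0.35  0.58  0.53  1.52 -0.   -0.46] 0.07271247616027444
[[-0.115  0.993  0.001  0.295]
 [ 0.959  0.111  0.259 -0.606]
 [ 0.258  0.031 -0.966  0.232]
 [ 0.     0.     0.     1.   ]]
hex_red 0.62 [334.3, 65.5, 392.8, 137.2] [[ 0.543  -0.1886]]
hex_yellow 0.69 [268.0, 67.7, 332.7, 134.1] [[ 0.549  -0.2501]]
hex_blue 0.97 [303.6, 124.7, 356.1, 188.5] [[ 0.5995 -0.2138]]
hex_green 0.88 [300.8, 3.9, 365.4, 84.0] [[ 0.4945 -0.2262]]
red [ 0.5434 -0.1884] yaw 37.0 flats mm 57.6 hexness 1.124 px [364. 102.]
red [0.4927 0.0659] yaw 51.5 flats mm 29.5 hexness 1.052 px [635.  78.]
yellow [ 0.5495 -0.2492] yaw 37.0 flats mm 57.8 hexness 1.118 px [302. 102.]
blue [ 0.5984 -0.2135] yaw 38.5 flats mm 59.0 hexness 1.109 px [331. 155.]
green [ 0.4956 -0.2252] yaw 37.0 flats mm 58.7 hexness 1.115 px [333.  45.]
```

View pics/g4.png

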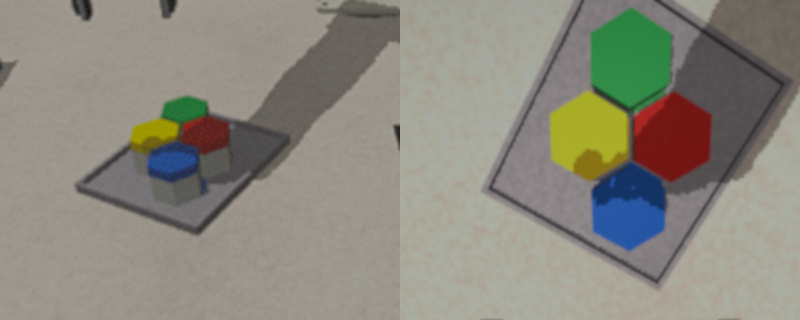

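Both views show all four tubs upright and packed. Neighbours measure 59–61 mm (limit 64), offsets to the spots are at most 4.3 mm (limit 10), and the gripper is clear, so I'm handing in.

```bash
python3 -c "
from workcell import *
print(job_done())"
```

```text
the job is handed in; nothing more can be done
None
```

I handed the job in at about 29 s: all four hexagonal tubs stand released on their colour spots, measured within 4.3 mm of centre and 59–61 mm from their neighbours, and the round tubs were not touched; the hand-in call returned no verdict.

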